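Roll the cap strips of a PCR plate home

TASK

The twelve cap strips on the PCR plate in the cold block are set on but still stand proud. Lift the hand roller out of its rest and roll it along the plate over all the strips, bearing down steadily with about 20 N (the tubes crack above 30 N), until every strip is fully home. Then stand the roller upright back in its rest; press the caps with nothing but the roller, and do not disturb the timer, the bottle or the dish.

Things in the scene. Friction and masses are not known exactly. Their poses are not given: they have to be found in the camera images.
- block: aluminium cold block, 146 mm (its x) by 104 mm (its y), 34 mm high, stays put; origin at the centre of its underside, z up. A white 128 x 85 mm PCR plate is bedded in it, long side along x. On it 12 grey flat-topped cap strips of 8 caps lie side by side at 9 mm pitch along x (centres x = -49.5 to +49.5 mm), each 8 mm wide in x, 72 mm long in y. About 7 N on a strip slides it down to a hard stop.
- cap_level (a point): point of the block 44.5 mm above its origin: nominal height of the tops of home strips, were the plate fully bedded and level (strips not yet home stand up to 3.5 mm higher). But the plate is iced into its pocket out of true, firmly: its middle is 0 to 6 mm higher and it leans up to 0.035 rad about the block's y (+-1.7 mm at the end strips). No pose here shows this; it must be felt.
- lane_end (a point): point of the block at cap_level over the middle of the last strip, strip_11 (block x = +49.5 mm). Rolling runs from over one end strip to over the other, wheel axle along the block's y, either way. Under the wheel one or two strips move at a time; they stay where they are pushed. Contact is stiff: some 20 N per mm.
- strip_0 (a joint): travel of cap strip 0 (centre at block x = -49.5 mm), m: 0 = as far up as it can stand, 0.0035 = home, caps fully in their tubes; starts between 0 and 0.001
- strip_1 (a joint): travel of cap strip 1 (centre at block x = -40.5 mm), m: 0 = as far up as it can stand, 0.0035 = home, caps fully in their tubes; starts between 0 and 0.001
- strip_2 (a joint): travel of cap strip 2 (centre at block x = -31.5 mm), m: 0 = as far up as it can stand, 0.0035 = home, caps fully in their tubes; starts between 0 and 0.001
- strip_3 (a joint): travel of cap strip 3 (centre at block x = -22.5 mm), m: 0 = as far up as it can stand, 0.0035 = home, caps fully in their tubes; starts between 0 and 0.001
- strip_4 (a joint): travel of cap strip 4 (centre at block x = -13.5 mm), m: 0 = as far up as it can stand, 0.0035 = home, caps fully in their tubes; starts between 0 and 0.001
- strip_5 (a joint): travel of cap strip 5 (centre at block x = -4.5 mm), m: 0 = as far up as it can stand, 0.0035 = home, caps fully in their tubes; starts between 0 and 0.001
- strip_6 (a joint): travel of cap strip 6 (centre at block x = +4.5 mm), m: 0 = as far up as it can stand, 0.0035 = home, caps fully in their tubes; starts between 0 and 0.001
- strip_7 (a joint): travel of cap strip 7 (centre at block x = +13.5 mm), m: 0 = as far up as it can stand, 0.0035 = home, caps fully in their tubes; starts between 0 and 0.001
- strip_8 (a joint): travel of cap strip 8 (centre at block x = +22.5 mm), m: 0 = as far up as it can stand, 0.0035 = home, caps fully in their tubes; starts between 0 and 0.001
- strip_9 (a joint): travel of cap strip 9 (centre at block x = +31.5 mm), m: 0 = as far up as it can stand, 0.0035 = home, caps fully in their tubes; starts between 0 and 0.001
- strip_10 (a joint): travel of cap strip 10 (centre at block x = +40.5 mm), m: 0 = as far up as it can stand, 0.0035 = home, caps fully in their tubes; starts between 0 and 0.001
- strip_11 (a joint): travel of cap strip 11 (centre at block x = +49.5 mm), m: 0 = as far up as it can stand, 0.0035 = home, caps fully in their tubes; starts between 0 and 0.001
- roller: hand roller standing upright in its rest. Origin midway between the flat undersides of its two steel cheeks; z up to the handle, y along the axle, x the rolling direction. Cheeks 40 mm in x, outer faces at y = +-48 mm; bridge top 44 mm above the origin; upright black handle from 46 to 112 mm, 20 mm thick in x, 32 mm wide in y. About 0.24 kg, loose.
- roller_grip (a point): middle of the handle's lower part, 70 mm above the roller's origin: grip here from above, fingers closing across the 20 mm thickness (along the roller's x)
- roller_axle (a point): middle of the axle, 13 mm above the roller's origin; black rubber wheel of radius 20 mm, 82 mm long in y, free-turning: it reaches 7 mm below the roller's origin
- wheel (a joint): angle of the roller's free-turning wheel about its axle, rad, 0 at the start, unlimited
- rest: grey open-topped rest for the roller, 66 mm (its x) by 120 mm (its y), 30 mm high, stays put; origin at the centre of its underside, z up. Inside it measures 46 mm in x by 102 mm in y. It may stand to the left or right of the block.
- rest_ledge (a point): centre of the rest at the level of its two end ledges, 18 mm above its origin, 12 mm below the rim: the parked roller's cheeks stand on them, its origin at this point with about 3 mm of play each side, its x along the rest's x (either way round), the wheel hanging free
- timer: small white bench timer, 64 x 64 x 21 mm, lying flat; bystander
- bottle: small screw-cap reagent bottle with a blue cap, diameter 40 mm, 86 mm tall, upright; origin at its foot; bystander
- dish: closed petri dish, diameter 60 mm, 16 mm high; bystander

How it is judged:
By the outcome, as a careful person would: the job done as asked, in the order asked, and still so for the second after the job is handed in, with the robot touching nothing.
It also fails if it takes over 72 s, if anything falls off the work surface, if the arm or the gripper's body presses on something with over 40 N, if the wrist force passes 120 N, or if a joint passes its speed limit or range.

ROBOT

A 6-joint arm with a two-finger parallel gripper is mounted at the origin on a cart in front of the work surface, level with it; the furniture and walls round the work are solid. World frame = base frame: x ahead of the robot, y to its left, z up, the work surface at z = 0. Lengths are in mm, angles in rad, forces in N, time in s.
With the tool pointing down it reaches from about 275 to 825 mm from the base axis. Payload 5.2 kg.
Tool frame: the origin (TCP) lies at the very end of the fingers, on their centre line; the grasp point (between the pads) lies 19 mm behind it; z points along the fingers, y is the line along which they close (so a half turn about z gives the same grasp; the last joint's range is limited). The gripper opens to 93 mm and grips with 3 to 60 N. Pads are 15 mm wide; open, the fingers measure 128 mm over their backs; the gripper's body (75 mm by 188 mm) begins 65 mm behind the grasp point.
Start: joints at [-1.332, 0.259, 1.535, -0, 1.348, -0.203], TCP at [235.182, -497.186, 197.453] pointing down, gripper open.
Joint ranges: [-3.14, 3.14], [-0.91, 2.08], [0.19, 2.58], [-1.22, 4.36], [0.22, 2.71], [-3.12, 3.12]. Speed limits (rad/s): [2.57, 2.57, 3.14, 3.14, 3.14, 3.14].

INTERFACE

Orientations are given as [roll, pitch, yaw] about the fixed x, y, z axes, in that order (R = Rz(yaw) Ry(pitch) Rx(roll)).
In Python, from bench import robot gives the robot as it stands. The module is installed in compiled form; this text tells all that it offers. Calls block until the motion is done:
- robot.move_ptp(position, orientation): joint-space move of the TCP to a pose.
- robot.move_linear(position, ori=None, speed=150, f_stop=None): straight line of the TCP; ori=None keeps the orientation; speed is the mean speed in mm/s. With f_stop (N) it stops when the force on the tool has changed by that much, and returns True; else False.
- robot.move_j(angles): joint-space move.
- robot.move_gripper(opening): opening from 0.0 (shut) to 1.0 (fully open); the grip force is fixed at half the most; returns when the fingers have stopped.
- robot.sleep(seconds).
- robot.inverse_kinematics(position, orientation): joint angles nearest the present ones, or None.
- robot.get_image(name): name is "scene" or "top"; returns a dict with "img" (384x512x3 uint8, blue, green, red), "fovy" (degrees; the focal length in pixels is half the picture's height over the tangent of half this angle, whatever the lens; pixels are square), "cx", "cy" (the principal point, pixels), "k1" (the pictures are not rectified: a ray, as slopes to the right and down, at radius r is drawn at 1 + k1 r^2 times it, then the intrinsics apply), "eye" and "orientation" of the camera in the world. Camera axes: x right, y down, z forward; pixel columns grow to the right and rows downward; lengths in mm; the calibration is good to about 2 mm. A picture is of the moment at which its call begins. There is no depth.
A pose or a line that the arm cannot do raises robot.MotionError and nothing moves.
- robot.hand_in(): hands the job in; it is judged then, once.
Readings, each from a call of its own:
- robot.current_t(): time.
- robot.current_qpos(): joint angles.
- robot.current_joint_vel(): joint speeds.
- robot.current_joint_efforts(): joint torques, N m.
- robot.current_tcp_pos(): TCP position.
- robot.current_eef_rot(): TCP orientation.
- robot.current_contact_force(): force on the tool from outside, world axes, zero at the start.
- robot.current_ft_torque(): the same for the moment, N m.
- robot.current_gripper_width(): opening from 0.0 (shut) to 1.0 (fully open).
- robot.current_finger_force(): force on a finger pad.
Only numpy, scipy, OpenCV 4.12 (cv2) and the standard library are available. Lean on these libraries where they do the work, as an engineer would, in place of code of your own. Each camera call takes 0.05 s, during which the arm holds its last target. There are 200 camera calls.

## Working session

There is one attempt and no reset: what is moved stays moved. The work goes in short steps, each a Python script; the robot and the scene stay as the last script left them, time stands still between calls to the robot, and variables do not carry over. Pictures are saved under pics/ and viewed, at most 10 in all, crops included, and the job is handed in when it is done.

```bash
mkdir -p pics; python3 - <<'E'
from bench import robot
import cv2
for n in("top","scene"):
    d=robot.get_image(n); cv2.imwrite(f"pics/{n}0.png",d["img"]); print({k:v for k,v in d.items() if k!="img"})
print(robot.current_t(),robot.current_eef_rot(),robot.current_contact_force())
E
```

```text
{'fovy': 52.338118087006876, 'cx': 250.4270149931621, 'cy': 198.28637935477764, 'k1': -0.10813561454386586, 'eye': array([ 456.79438777,  -14.10375733, 1025.67417151]), 'orientation': array([-3.05274951,  0.00644037, -1.59755134])}
{'fovy': 47.050618640135056, 'cx': 264.0151162316869, 'cy': 186.68853905391774, 'k1': -0.1453822288168917, 'eye': array([203.87203826, 755.20624276, 883.79037079]), 'orientation': array([-2.32939751, -0.00911958, -2.68951538])}
0.1 [-3.14010898e+00 -2.99416789e-04  4.41811852e-01] [-0.06946436 -0.00564217 -0.30929534]
```

View pics/top0.png

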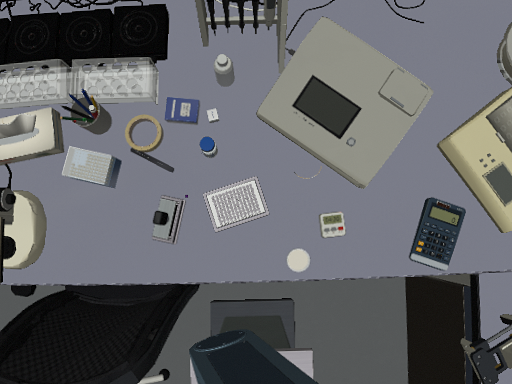

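View pics/scene0.png

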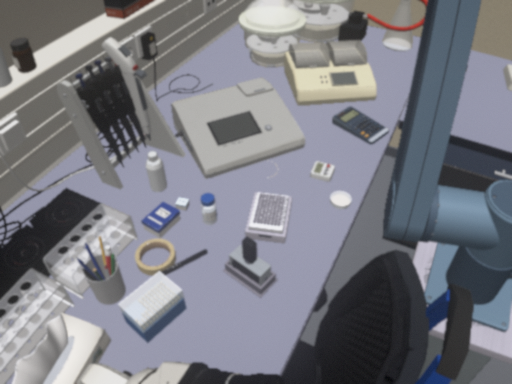

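The top view shows the rest with the roller near (168,219), the block near (236,204), the timer (332,225), the dish (298,260) and the bottle (208,147). Next I'll zoom in on the rest and block.

```bash
python3 - <<'E'
import cv2
i=cv2.imread("pics/top0.png")[165:255,145:275]
cv2.imwrite("pics/topc.png",cv2.resize(i,None,fx=6,fy=6,interpolation=cv2.INTER_CUBIC))
i=cv2.imread("pics/scene0.png")[185:295,215:305]
cv2.imwrite("pics/scenec.png",cv2.resize(i,None,fx=5.4,fy=5.4,interpolation=cv2.INTER_CUBIC))
E
```

```text
(no output)
```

View pics/topc.png

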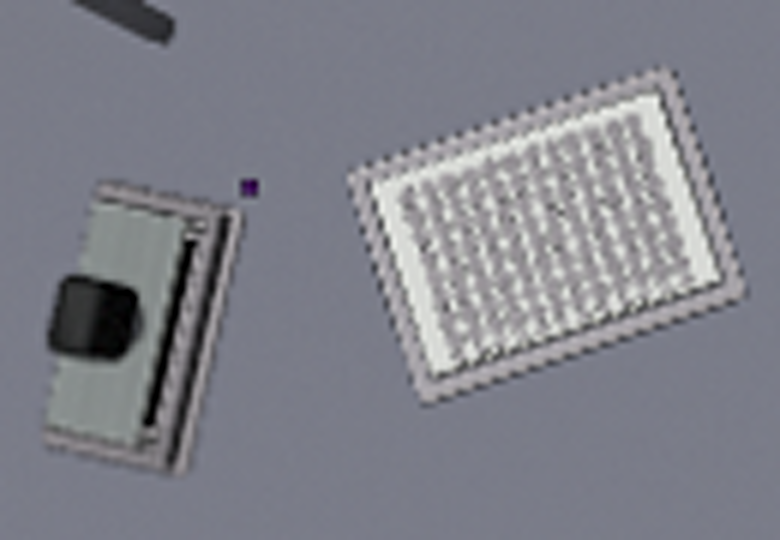

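View pics/scenec.png

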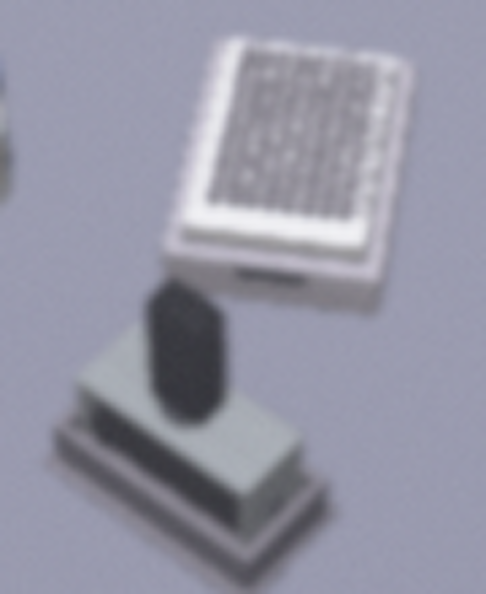

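The crops show the block's rim corners, the rest's rim corners, and the bridge top with its black handle. I'll fit poses to these using both cameras.

```bash
cat > h.py <<'E'
import numpy as np, cv2
from scipy.spatial.transform import Rotation as R
from scipy.optimize import least_squares
CAM={'t':dict(fovy=52.338118087006876,cx=250.4270149931621,cy=198.28637935477764,k1=-0.10813561454386586,eye=[456.79438777,-14.10375733,1025.67417151],o=[-3.05274951,0.00644037,-1.59755134]),
's':dict(fovy=47.050618640135056,cx=264.0151162316869,cy=186.68853905391774,k1=-0.1453822288168917,eye=[203.87203826,755.20624276,883.79037079],o=[-2.32939751,-0.00911958,-2.68951538])}
def proj(c,P):
    c=CAM[c]; p=(np.atleast_2d(P)-c['eye'])@R.from_euler('xyz',c['o']).as_matrix()
    s=p[:,:2]/p[:,2:]; s=s*(1+c['k1']*(s**2).sum(1,keepdims=True))
    return s*192/np.tan(np.radians(c['fovy']/2))+[c['cx'],c['cy']]
def crop(c,q):
    q=np.array(q,float)
    return (q+.5)/6-.5+[145,165] if c=='t' else (q+.5)/5.4-.5+[215,185]
def fit(obs,x0):  # obs: (cam, sx, sy, hx, hy, z, croppix)
    def f(p):
        c,s=np.cos(p[2]),np.sin(p[2]); r=[]
        for k,a,b,z,q in obs:
            r.append(proj(k,[p[0]+c*a-s*b,p[1]+s*a+c*b,z])[0]-crop(k,q))
        return np.ravel(r)
    s=least_squares(f,x0,loss='soft_l1'); return s.x,np.round(f(s.x).reshape(-1,2),1)
E
python3 - <<'E'
from h import *
# top image: right = -y world, down = -x world (approx)
print(proj('t',[[450,0,0],[450,-100,0],[550,0,0]]),proj('s',[[450,0,0],[450,-100,0],[550,0,0]]))
# block: +x taken toward image right in top view
B=[('t',-73,52,34,(350,175)),('t',73,52,34,(670,68)),('t',73,-52,34,(747,292)),('t',-73,-52,34,(425,402)),
('s',-73,52,34,(168,240)),('s',73,52,34,(225,40)),('s',73,-52,34,(410,62)),('s',-73,-52,34,(375,290))]
x,r=fit(B,[430,20,-1.3]);print('block',x,r.tolist())
print('  top only',fit(B[:4],x)[0],'scene only',fit(B[4:],x)[0])
Q=[('t',33,60,30,(240,210)),('t',33,-60,30,(180,475)),('s',-33,60,30,(60,430)),('s',-33,-60,30,(245,560)),('s',33,-60,30,(325,485))]
x,r=fit(Q,[400,150,-1.7]);print('rest',x,r.tolist())
W=[('t',-20,48,62,(93,200)),('t',-20,-48,62,(45,430)),('t',20,48,62,(193,222)),('t',20,-48,62,(142,447)),
('s',-20,48,62,(75,383)),('s',-20,-48,62,(240,495)),('s',20,-48,62,(300,440)),('s',20,48,62,(140,325))]
x,r=fit(W,[400,150,-1.7]);print('roller',x,r.tolist())
print('  top only',fit(W[:4],x)[0],'scene only',fit(W[4:],x)[0])
E
```

```text
[[247.63214183 235.80808139]
 [285.830604   234.75165364]
 [246.63865465 197.74878768]] [[301.48277242 224.31564431]
 [314.94922739 200.56771641]
 [267.83169333 212.25075356]]
block [532.7290015   27.82814297  -1.28097255] [[-0.6, -0.6], [0.3, -0.4], [0.2, 0.8], [-0.8, 0.4], [-1.0, 1.5], [-1.4, -0.8], [1.6, -0.4], [1.3, -2.4]]
  top only [532.92441981  27.23372477  -1.26981919] scene only [531.92247882  29.3952251   -1.30912802]
rest [498.84466033 205.89464911  -1.8213737 ] [[0.0, -0.7], [-0.9, 0.8], [-3.6, -1.8], [0.2, 2.0], [3.7, -2.2]]
roller [498.27017276 207.28859853  -1.81428622] [[-0.0, 0.1], [-0.9, -0.6], [-1.2, -0.2], [-1.6, 0.1], [0.2, -1.4], [1.0, -0.1], [1.2, -0.9], [-0.4, -0.7]]
  top only [497.88263355 204.95972557  -1.79592981] scene only [498.33785834 209.69868816  -1.82897263]
```

```bash
cat >> h.py <<'E'
RX,RY,RYAW=498.1,206.3,-1.81
GR=[np.pi,0,RYAW+np.pi/2]
E
python3 - <<'E'
from h import *; from bench import robot
robot.move_ptp([RX,RY,170],GR)
robot.move_linear([RX,RY,69],speed=120,f_stop=8)
f0=robot.current_contact_force()
robot.move_gripper(0.0); robot.sleep(.2)
print(robot.current_t(),robot.current_tcp_pos(),robot.current_gripper_width()*93,f0,robot.current_contact_force(),robot.current_ft_torque())
cv2.imwrite("pics/g.png",cv2.resize(robot.get_image("scene")["img"][140:320,180:330],None,fx=3,fy=3))
E
```

```text
5.075 [498.08258826 206.29834162  68.9469856 ] 19.779643013088826 [ 1.21655967  0.40408155 -0.31269824] [ 0.67453062  0.2350597  -0.65134568] [ 0.10777335 -0.05558684  0.00422772]
```

View pics/g.png

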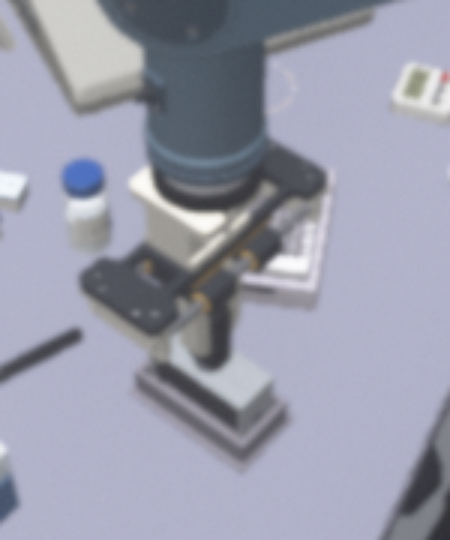

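The handle is held squarely: width is 19.8 mm and there is almost no side load. Next I'll lift it, move over strip 0 and feel for the caps.

```bash
cat >> h.py <<'E'
BX,BY,BYAW=532.8,27.6,-1.275
BR=[np.pi,0,BYAW+np.pi/2]
def lane(x,z): return [BX+x*np.cos(BYAW),BY+x*np.sin(BYAW),z]
E
python3 - <<'E'
from h import *; from bench import robot
p=robot.current_tcp_pos()
robot.move_linear([p[0],p[1],150],speed=80)
robot.sleep(.2); print('lifted',robot.current_contact_force(),robot.current_gripper_width()*93)
robot.move_linear(lane(-49.5,150),BR,speed=120)
robot.sleep(.3); fb=robot.current_contact_force(); print('base',fb,robot.current_t())
robot.move_linear(lane(-49.5,118),speed=80,f_stop=6)
print(robot.move_linear(lane(-49.5,93),speed=6,f_stop=14))
print(robot.current_tcp_pos(),robot.current_contact_force()-fb,robot.current_t())
robot.sleep(.2);print(robot.current_tcp_pos(),robot.current_contact_force()-fb,robot.current_ft_torque())
np.save('fb.npy',fb)
E
```

```text
lifted [ 0.29694088  0.8854554  -3.56992643] 19.72360065383926
base [-0.35305426 -0.29249996 -2.96537586] 8.05
True
[518.56617162  74.7889767  107.52107922] [-0.34648787  0.44169279  8.24176231] 10.7167
[518.54096201  74.80897186 107.50146564] [-0.40104323 -0.44149398  8.20677414] [-0.03292427  0.29289229 -0.02966517]
```

```bash
python3 - <<'E'
from h import *; from bench import robot
fb=np.load('fb.npy'); z=107.5
for k in range(24):
    z-=.25; robot.move_linear(lane(-49.5,z),speed=8)
    F=robot.current_contact_force()-fb; print(round(robot.current_t(),2),robot.current_tcp_pos()[2].round(2),F.round(1))
    if F[2]>17: break
robot.sleep(.3);print(robot.current_tcp_pos(),robot.current_contact_force()-fb,robot.current_ft_torque(),robot.current_gripper_width()*93)
E
```

```text
11.2 107.56 [-0.7  1.4  6.4]
11.45 107.5 [-0.9 -0.1  8.8]
11.7 107.46 [-1.2 -0.1 10.8]
11.95 107.42 [-2.4 -0.1 11.2]
12.2 107.38 [-1.3  0.5 12.8]
12.45 107.37 [-3.1  0.6 14.4]
12.7 107.32 [-2.4  0.1 15.7]
12.95 107.26 [-3.3  1.  17. ]
[518.98305726  74.91443951 107.25414983] [-3.22402828 -0.50278179 17.41326911] [-0.03987958  0.85204942  0.0011923 ] 19.371234134417648
```

```bash
cat >> h.py <<'E'
def roll(robot,xs,z,fb,F0=20.,speed=15):
    log=[]; f=(robot.current_contact_force()-fb)[2]; dzs=0.
    for x in xs:
        e=np.clip(F0-f,-6,6); dz=-e/6*.5; z+=dz
        robot.move_linear(lane(x,z),speed=speed)
        F=robot.current_contact_force()-fb; f=F[2]
        log.append([x,z,*robot.current_tcp_pos(),*F,robot.current_t()])
        if f>28: z+=1; robot.move_linear(lane(x,z),speed=20); print('HIGH',x,f); break
    return np.array(log),z
E
python3 - <<'E'
from h import *; from bench import robot
np.set_printoptions(suppress=True,precision=2,linewidth=120)
fb=np.load('fb.npy')
L,z=roll(robot,np.r_[-49.5,-49.5,np.linspace(-48.25,50.25,80)[1:]][:20],105.5,fb)
print(L[:,[0,1,4,5,6,7,8]]); print(z)
E
```

```text
[[-49.5  105.28 107.21  -3.67   0.82  18.53  13.5 ]
 [-49.5  105.16 107.2   -3.1   -0.75  18.91  13.75]
 [-47.   105.07 107.19  -4.07  -0.46  19.58  14.07]
 [-45.76 105.04 107.13  -3.02  -1.36  18.54  14.32]
 [-44.51 104.91 107.09  -4.12  -1.39  19.33  14.57]
 [-43.26 104.86 107.09  -4.17   0.37  20.01  14.82]
 [-42.02 104.86 107.1   -5.02   0.96  21.04  15.07]
 [-40.77 104.95 107.09  -4.31   1.07  20.75  15.32]
 [-39.52 105.01 107.09  -4.17   0.68  19.43  15.57]
 [-38.28 104.96 107.05  -3.6   -0.42  19.24  15.82]
 [-37.03 104.9  107.01  -3.86  -0.6   20.12  16.07]
 [-35.78 104.91 107.05  -4.7    2.97  19.    16.32]
 [-34.53 104.83 107.03  -3.75   2.61  20.02  16.57]
 [-33.29 104.83 107.05  -4.17   2.87  20.87  16.82]
 [-32.04 104.9  107.03  -4.22   1.98  19.49  17.07]
 [-30.79 104.86 107.    -3.59   1.03  20.26  17.32]
 [-29.55 104.88 106.99  -4.14   1.27  18.88  17.57]
 [-28.3  104.78 106.97  -3.94   1.77  19.51  17.82]
 [-27.05 104.74 106.97  -3.91   3.04  20.63  18.07]
 [-25.81 104.8  106.92  -4.92   3.27  19.94  18.32]]
104.79635547943226
```

```bash
python3 - <<'E'
from h import *; from bench import robot
np.set_printoptions(suppress=True,precision=2,linewidth=120)
fb=np.load('fb.npy')
L,z=roll(robot,np.arange(-24,50.5,1.8),104.8,fb)
print(L[::2,[0,1,4,5,6,7,8]],L[:,7].min(),L[:,7].max()); print(z)
E
```

```text
[[-24.   104.79 106.91  -3.93   1.95  19.36  18.58]
 [-20.4  104.72 106.86  -3.24   0.65  19.62  19.12]
 [-16.8  104.63 106.83  -4.46   2.7   20.36  19.65]
 [-13.2  104.69 106.79  -2.15   1.26  19.36  20.18]
 [ -9.6  104.56 106.74  -4.59   1.24  19.36  20.72]
 [ -6.   104.62 106.68  -4.33   1.88  18.85  21.25]
 [ -2.4  104.48 106.62  -2.43  -0.01  19.13  21.78]
 [  1.2  104.35 106.51  -3.59   1.14  19.01  22.32]
 [  4.8  104.28 106.48  -3.35   1.09  18.92  22.85]
 [  8.4  104.18 106.4   -4.09   1.87  20.25  23.38]
 [ 12.   104.14 106.33  -4.01   2.42  18.81  23.92]
 [ 15.6  103.96 106.21  -2.82   0.66  19.55  24.45]
 [ 19.2  103.74 106.11  -4.28   2.5   20.42  24.98]
 [ 22.8  103.71 106.05  -3.02   1.42  18.94  25.52]
 [ 26.4  103.61 105.94  -3.89   1.29  20.12  26.05]
 [ 30.   103.66 105.88  -3.05   3.25  18.92  26.58]
 [ 33.6  103.46 105.78  -3.46  -0.13  18.95  27.12]
 [ 37.2  103.28 105.63  -4.29  -1.63  18.29  27.65]
 [ 40.8  103.04 105.51  -3.55  -1.19  19.3   28.18]
 [ 44.4  102.94 105.4   -3.38  -1.56  18.33  28.72]
 [ 48.   102.79 105.28  -2.94  -0.7   18.27  29.25]] 17.909514745408355 21.408289342793335
102.64432993863393
```

Force stayed between 18 and 21 N. The height profile curves slightly, possibly from the handle creeping in the grip, so I'll roll back over the strips as a check.

```bash
python3 - <<'E'
from h import *; from bench import robot
np.set_printoptions(suppress=True,precision=2,linewidth=120)
fb=np.load('fb.npy')
L,z=roll(robot,np.arange(49.5,-50,-2.25),102.6,fb,speed=20)
print(L[::3,[0,1,4,5,6,7,8]],L[:,7].min(),L[:,7].max()); print(z)
x=-49.5
robot.move_linear(lane(x,112),speed=25)
robot.move_linear(lane(x,150),speed=80)
robot.sleep(.2);print(robot.current_contact_force(),robot.current_ft_torque(),robot.current_gripper_width()*93,robot.current_t())
im=robot.get_image("scene")["img"]; cv2.imwrite("pics/r.png",cv2.resize(im[140:300,190:340],None,fx=3.7,fy=3.7,interpolation=cv2.INTER_CUBIC))
E
```

```text
[[ 49.5  102.61 105.26  -3.14  -1.26  20.35  29.77]
 [ 42.75 102.76 105.42  -3.31  -1.42  20.36  30.57]
 [ 36.   102.89 105.57  -3.65  -1.37  20.12  31.37]
 [ 29.25 102.96 105.72  -3.22  -1.2   21.53  32.17]
 [ 22.5  103.14 105.89  -2.95  -1.55  21.06  32.97]
 [ 15.75 103.39 106.01  -2.77  -1.79  19.9   33.77]
 [  9.   103.54 106.14  -2.79  -1.49  20.45  34.57]
 [  2.25 103.61 106.27  -4.11  -0.99  21.17  35.37]
 [ -4.5  103.8  106.35  -2.68  -1.65  20.64  36.17]
 [-11.25 103.97 106.48  -2.76  -0.54  19.7   36.97]
 [-18.   103.97 106.54  -3.84  -0.17  20.31  37.76]
 [-24.75 104.04 106.64  -2.41   0.19  20.05  38.56]
 [-31.5  104.12 106.68  -2.44  -0.34  20.44  39.36]
 [-38.25 104.13 106.71  -3.22  -1.18  19.72  40.16]
 [-45.   104.25 106.75  -2.63  -0.4   20.07  40.96]] 19.301476179239522 22.013207963116013
104.33535350269688
[-0.48 -1.15 -2.9 ] [ 0.04 -0.02 -0.02] 20.27536067749303 42.775
```

View pics/r.png

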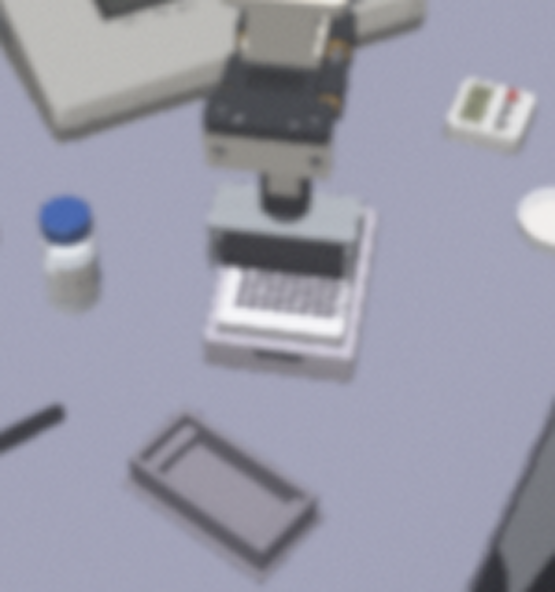

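The roller hangs upright and in line with the hand in this picture (bridge around (285,210)). The rest is empty around (225,490), and the bystanders have not moved. The second pass matched the first at about 20 N, so all strips are seated. I'll put the roller back now.

```bash
python3 - <<'E'
from h import *; from bench import robot
np.set_printoptions(suppress=True,precision=2)
robot.move_linear([RX,RY,150],GR,speed=120)
robot.move_linear([RX,RY,92],speed=70)
robot.sleep(.2); f=robot.current_contact_force()
s=robot.move_linear([RX,RY,66.5],speed=15,f_stop=4)
print(s,robot.current_tcp_pos(),robot.current_contact_force()-f,robot.current_ft_torque(),robot.current_t())
im=robot.get_image("scene")["img"]; cv2.imwrite("pics/p.png",cv2.resize(im[180:300,200:310],None,fx=4,fy=4,interpolation=cv2.INTER_CUBIC))
E
```

```text
True [498.03 206.31  68.92] [0.32 0.65 9.14] [ 0.02 -0.05 -0.04] 46.6333
```

View pics/p.png

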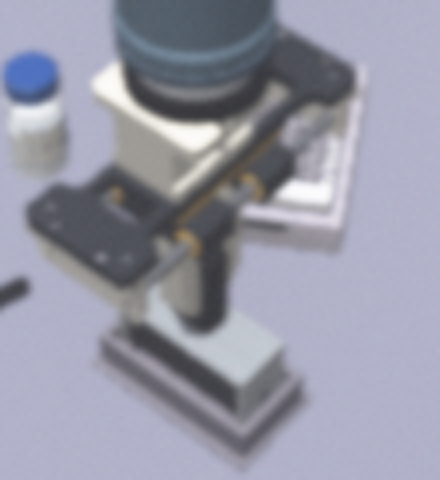

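It stopped on the ledges at z=68.92, against 68.95 at pick-up, with no side load. The picture shows the roller sitting upright inside the rim. I'll release it, retreat and check.

```bash
python3 - <<'E'
from h import *; from bench import robot
robot.move_gripper(0.7); robot.sleep(.2)
robot.move_linear([RX,RY,175],speed=100)
robot.move_ptp([330,-200,250],[np.pi,0,0.2])
robot.sleep(.5)
print(robot.current_t(),robot.current_contact_force())
a=robot.get_image("top")["img"]; b=robot.get_image("scene")["img"]
A=cv2.resize(a[165:255,145:235],(380,380),interpolation=cv2.INTER_CUBIC);B=cv2.resize(b[190:300,210:320],(380,380),interpolation=cv2.INTER_CUBIC)
cv2.imwrite("pics/f.png",np.hstack([A,B]))
E
```

```text
51.125 [-0.02681171 -0.26442913  0.10772518]
```

View pics/f.png

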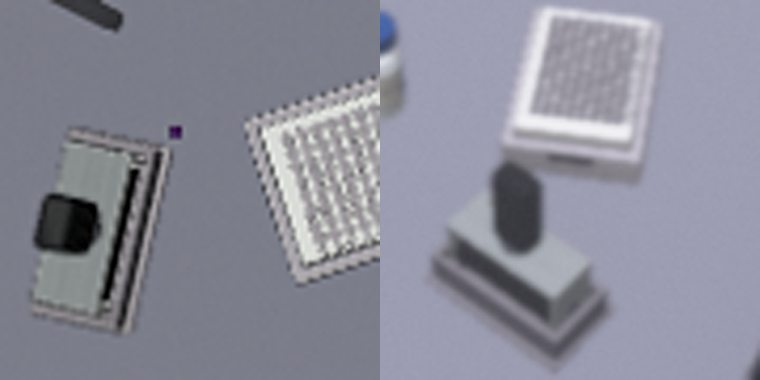

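The roller stands upright in its rest as it did at the start: handle near (65,222) in the left crop, bridge level in the right crop. The arm is clear, so I'm handing in.

```bash
python3 -c "
from bench import robot
print(robot.hand_in())"
```

```text
the job is handed in; nothing more can be done
None
```

I rolled all twelve strips out and back at 18–22 N, put the roller back upright in its rest, and handed the job in at about 51 s; I judged the strips home by feel, because the cameras can't resolve the last fraction of a millimetre.

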